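# Build one tier of kiln furniture with the matching post

### The arm

A 6-joint arm with a two-finger parallel gripper is mounted at the origin on the work surface; the furniture and walls round the work are solid. World frame = base frame: x ahead of the robot, y to its left, z up, the work surface at z = 0. Lengths are in m, angles in rad, forces in N, time in s.
With the tool pointing down it reaches from about 0.35 to 0.775 m from the base axis. Payload 7.3 kg.
Tool frame: the origin (TCP) lies at the very end of the fingers, on their centre line; the grasp point (between the pads) lies 19 mm behind it; z points along the fingers, y is the line along which they close (so a half turn about z gives the same grasp; the last joint's range is limited). The gripper opens to 92 mm and grips with 3 to 60 N. Pads are 19 mm wide; open, the fingers measure 130 mm over their backs; the gripper's body (75 mm by 190 mm) begins 47 mm behind the grasp point.
Start: joints at [0.959, 0.342, 1.524, -0, 1.275, -0.146], TCP at [0.236, 0.469, 0.227] pointing down, gripper open.
Joint ranges: [-2.53, 2.53], [-0.77, 2.02], [0.04, 2.7], [-1, 4.14], [0.28, 2.66], [-3.11, 3.11]. Speed limits (rad/s): [2.57, 2.57, 3.14, 3.14, 3.14, 3.14].

### API

Orientations are given as [roll, pitch, yaw] about the fixed x, y, z axes, in that order (R = Rz(yaw) Ry(pitch) Rx(roll)).
In Python, from cell import observe, read_camera, get_calibration, hand_in, search_frame gives the robot as it stands.
- The arm moves only by the tool step_arm, never from a script. Its argument "commands" is a list of rows, each an object with "translation": the shift along the tool's x, y, z in mm, a list of three; "roll": the turn about the tool's z in rad. In form: [{"translation": [x, y, z], "roll": roll}, ...]. A call has 1 to 20 rows; each row shifts and turns the commanded pose from where the row before left it, along the tool's axes as they then stand; what a row does not reach is not made up. A row lasts 1/12 s, in which the tool goes at most 41.7 mm and 7.16 degrees, less where a joint would pass 70% of its speed; a pose out of reach is approached as far as the arm can. A call is refused whole if a number of a shift passes 41.7 or a number of a turn 0.125, either way. A call with a gripper value outside its range is refused whole. "fingers" is the opening, from 0 (shut) to 1 (fully open), set as the call begins (left out, the last holds). The fingers move at their own pace and stop on an object; "grip_force" is the grip in N (left out, the last holds). Time passes only in rows, so rows that do not move let the fingers close. It gives the time, the measured TCP pose, the force, the opening and the grip force at its end, in the units of the state.
- observe(): the state, without advancing time (a new reading comes with each control period).
- read_camera(name): name is "scene" or "top"; returns the picture (420x560x3 uint8, red, green, blue); there is no depth.
- get_calibration(name): a dict with "camera_matrix" (3x3 intrinsics, pixels), "world_from_camera" (4x4, takes a point from camera to world coordinates). Camera axes: x right, y up, looking along -z (the intrinsics and any distortion apply to the point x, -y, -z); pixel columns grow to the right and rows downward; lengths in m; the calibration is good to about 2 mm. A picture is of the moment at which its call begins. get_calibration takes no time and is no camera call.
- hand_in(): hands the job in; it is judged then, once.
Trained networks look in the newest picture that a camera, given by its name, has taken for a name from the list of things; names that differ only in an ending like _2 or _b are one class to them, and where a whole thing is asked for, a point or a joint stands for the part that bears it (a point fixed in the world has none). Each returns a list of dicts, best first, with "confidence" (0 to 1); they miss things now and then, are a little off and sometimes report something else, mostly with a low value. They report only what shows in the picture. A call takes as long as a camera call. They do not tell look-alikes from the thing itself.
- search_frame(camera, name): "at" ([x, y, z] in m, in world coordinates, good to about 4 mm: the middle of the surface that is visible of it).
The state is a dict: "time": time; "qpos": joint angles; "qvel": joint speeds; "joint_efforts": joint torques, N m; "tool_pos": TCP position; "tool_rot": TCP orientation; "contact_force": force on the tool from outside, world axes, zero at the start; "torque": the same for the moment, N m; "opening": finger opening in m; "grip_force": force on a finger pad.
Only numpy, scipy, OpenCV 4.12 (cv2) and the standard library are available. Lean on these libraries where they do the work, as an engineer would, in place of code of your own. Each camera call takes 0.05 s, during which the arm holds its last target. There are 200 camera calls.

### The job

One kiln post already stands on the floor slab: from the three look-alikes in the sloping rack pick the one of exactly the same height and stand it upright in the middle of the blue ring. Then lay the loose kiln shelf gently across the two posts, centred and lined up with the slab, so that it lies level. Leave the standing posts, the other rack posts and the jars where they are.

Things in the scene. Friction and masses are not known exactly. Their poses are not given: they have to be found in the camera images.
- post_short_centre (a point): centre (half-way up, on the axis) of the short kiln post: plain cream cylinder, 36 mm in diameter, 46 mm high, about 89 g; its z axis runs along the cylinder. At the start it stands in one of the rack's three cells (which one varies), its axis tilted about 25 degrees with the rack (up to 5 degrees more, as it has 3 mm of play in its cell).
- post_medium_centre (a point): centre (half-way up, on the axis) of the medium kiln post: plain cream cylinder, 36 mm in diameter, 58 mm high, about 112 g; its z axis runs along the cylinder. At the start it stands in one of the rack's three cells (which one varies), its axis tilted about 25 degrees with the rack (up to 5 degrees more, as it has 3 mm of play in its cell).
- post_tall_centre (a point): centre (half-way up, on the axis) of the tall kiln post: plain cream cylinder, 36 mm in diameter, 70 mm high, about 135 g; its z axis runs along the cylinder. At the start it stands in one of the rack's three cells (which one varies), its axis tilted about 25 degrees with the rack (up to 5 degrees more, as it has 3 mm of play in its cell).
- stander_medium_centre (a point): centre (half-way up) of a kiln post that stands upright at the start, same look and 36 mm diameter, 58 mm high. Either this one or its fellow stands on the seat of the floor slab; the other is a spare that stands on a small slab to the left, in front of the tool chest. They swap from start to start: the one within 20 mm of seat is the one to match.
- stander_tall_centre (a point): centre (half-way up) of a kiln post that stands upright at the start, same look and 36 mm diameter, 70 mm high. Either this one or its fellow stands on the seat of the floor slab; the other is a spare that stands on a small slab to the left, in front of the tool chest. They swap from start to start: the one within 20 mm of seat is the one to match.
- rack: fixed wooden rack for kiln posts, 216 mm long along its y axis. Its origin is on the table under its middle. Its three square cells lie at y = -80, 0 and +80 mm and their axes lean 25 degrees from vertical toward the rack's own -x (toward the robot), so posts are drawn out along the direction (-0.423, 0, 0.906) in the rack's frame. The cells are 42 mm wide inside, 16 mm deep, 50 mm over the walls; the rest of each post stands out.
- floor_slab: fixed grey-buff slab of kiln floor on the table, 80 mm (x) by 204 mm (y) by 12 mm thick; its origin is under its centre, on the table. A post stands on the seat; a blue ring is painted on the mark.
- mark (a point): centre of the blue ring (46 mm across) on top of the floor slab, 12 mm above the table, where the second post is to stand; 130 mm from the seat
- seat (a point): point on top of the floor slab, 12 mm above the table, where the first post already stands (under the middle of that post)
- slab_mid (a point): middle of the top of the floor slab, half-way between mark and seat; x across the slab, y along it
- shelf_centre (a point): centre of the loose kiln shelf: grey-buff rectangular bar, 56 mm (its x) by 180 mm (its y) by 14 mm thick, about 270 g, lying flat on the table at the start
- glaze_jar_rust: loose glaze jar with rust-red lid, 57 mm wide, 68 mm high, a bystander; origin under its centre
- glaze_jar_moss: loose glaze jar with green lid, 56 mm wide, 68 mm high, a bystander; origin under its centre
Mind the look-alikes: they are no part of the job. What is shaped like the part that bears stander_tall_centre but purple is not meant.

How it is judged:
On the way:
1. the post of the same height as the one on the seat stands upright on the blue ring (((horizontal distance between stander_medium_centre and seat below 0.012 m and horizontal distance between post_medium_centre and mark below 0.012 m and angle between post_medium_centre's own z axis and vertical below 0.05 rad and z of post_medium_centre in the frame of mark below 0.033 m) or (horizontal distance between stander_tall_centre and seat below 0.012 m and horizontal distance between post_tall_centre and mark below 0.012 m and angle between post_tall_centre's own z axis and vertical below 0.05 rad and z of post_tall_centre in the frame of mark below 0.039 m))), for 0.2 s.
At the end, for the whole second after the job is handed in: The matching rack post stands upright (0.05 rad) within 12 mm of the mark, its twin upright within 12 mm of the seat; the shelf rests on both, level within 0.035 rad, centre within 18 mm of the slab's middle (horizontally), in line with the slab within 0.15 rad, at rest ((((horizontal distance between stander_medium_centre and seat below 0.012 m and horizontal distance between post_medium_centre and mark below 0.012 m and angle between post_medium_centre's own z axis and vertical below 0.05 rad and z of post_medium_centre in the frame of mark below 0.033 m) and contact force between shelf and post_medium above 0.2 N and contact force between shelf and stander_medium above 0.2 N and angle between stander_medium_centre's own z axis and vertical below 0.05 rad) or ((horizontal distance between stander_tall_centre and seat below 0.012 m and horizontal distance between post_tall_centre and mark below 0.012 m and angle between post_tall_centre's own z axis and vertical below 0.05 rad and z of post_tall_centre in the frame of mark below 0.039 m) and contact force between shelf and post_tall above 0.2 N and contact force between shelf and stander_tall above 0.2 N and angle between stander_tall_centre's own z axis and vertical below 0.05 rad)) and horizontal distance between shelf_centre and slab_mid below 0.018 m and angle between the y axis of shelf_centre and the y axis of slab_mid, either way round below 0.15 rad and angle between shelf_centre's own z axis and vertical below 0.035 rad and linear speed of shelf below 0.01 m/s); the robot touches nothing.
It fails at once if a post that stood upright at the start is moved by more than 15 mm (distance of any of stander_medium_centre, stander_tall_centre from where it was at the start of the episode above 0.015 m).
It fails at once if a post that does not match is moved by more than 30 mm from its cell (distance of post_short_centre from where it was at the start of the episode above 0.03 m or (distance of post_medium_centre from where it was at the start of the episode above 0.03 m and horizontal distance between stander_medium_centre and seat above 0.05 m) or (distance of post_tall_centre from where it was at the start of the episode above 0.03 m and horizontal distance between stander_tall_centre and seat above 0.05 m)).
It fails at once if a bystander (rust or moss glaze jar) is moved by more than 20 mm (distance of any of glaze_jar_rust, glaze_jar_moss from where it was at the start of the episode above 0.02 m).
It fails at once if the shelf is banged down on a post (more than 60 N) (contact force between shelf and post_medium above 60 N or contact force between shelf and post_tall above 60 N or contact force between shelf and stander_medium above 60 N or contact force between shelf and stander_tall above 60 N).
It also fails if it takes over 61 s, if anything falls off the work surface, if the arm or the gripper's body presses on something with over 40 N, if the wrist force passes 120 N, or if a joint passes its speed limit or range.

## Working session

There is one attempt and no reset: what is moved stays moved. The work goes in short steps, Python scripts to look and compute and a tool call to move; the robot and the scene stay as the last step left them, time stands still between calls to the robot, and variables do not carry over. Pictures are saved under pics/ and viewed, at most 10 in all, crops included, and the job is handed in when it is done.

Besides the shell and the picture viewer there is one more tool, called after "Emit:" as name([rows], argument=value, ...), one row to a line, values as JSON. step_arm: Moves the arm, as the interface text tells. Its arguments: {"type":"object","properties":{"commands":{"type":"array"},"fingers":{"type":"number"},"grip_force":{"type":"number"}},"required":["commands"]}

```bash
mkdir -p pics; cat > a.py <<'E'
from cell import *
import cv2, numpy as np
o=observe();print(o['time'],o['tool_pos'],o['tool_rot'],o['opening'])
ims=[]
for c in ("scene","top"):
    im=read_camera(c);cv2.imwrite(f"pics/{c}0.png",im[:,:,::-1])
    k=get_calibration(c);print(c,np.round(k['camera_matrix'],1).tolist(),np.round(k['world_from_camera'],4).tolist())
    for n in ["post_short_centre","stander_tall_centre","rack","floor_slab","shelf_centre","glaze_jar_rust","glaze_jar_moss","mark"]:
        try: print(c,n,[(np.round(d['at'],3).tolist(),round(d['confidence'],2)) for d in search_frame(c,n)])
        except Exception as e: print(n,e)
E
python3 a.py
```

```text
0.0 [0.23553513 0.46873597 0.22602693] [-3.14003552e+00 -2.24137833e-04  2.67581176e+00] 0.09192605778030967
scene [[403.3, 0.0, 281.6], [0.0, 403.3, 211.2], [0.0, 0.0, 1.0]] [[0.6406, 0.5336, -0.5522, 0.0532], [-0.7676, 0.4254, -0.4794, -0.4588], [-0.0209, 0.731, 0.6821, 0.6573], [0.0, 0.0, 0.0, 1.0]]
scene post_short_centre [([0.563, -0.317, 0.069], 0.89), ([0.558, -0.24, 0.09], 0.18)]
scene stander_tall_centre [([0.446, 0.011, 0.06], 0.95), ([0.34, 0.017, 0.055], 0.64)]
scene rack [([0.58, -0.259, 0.032], 0.59)]
scene floor_slab [([0.436, -0.066, 0.01], 0.68), ([0.441, 0.012, 0.062], 0.44)]
scene shelf_centre [([0.368, -0.295, 0.011], 0.95), ([0.558, -0.24, 0.084], 0.35)]
scene glaze_jar_rust [([0.585, 0.013, 0.042], 0.62)]
scene glaze_jar_moss [([0.65, 0.016, 0.058], 0.72), ([0.585, 0.015, 0.044], 0.35)]
scene mark [([0.435, -0.066, 0.009], 0.61), ([0.563, -0.318, 0.068], 0.47)]
top [[529.2, 0.0, 282.2], [0.0, 529.2, 215.5], [0.0, 0.0, 1.0]] [[-0.0247, 0.9865, -0.1617, 0.3194], [-0.9996, -0.022, 0.0179, -0.0379], [0.0141, 0.1621, 0.9867, 1.2388], [0.0, 0.0, 0.0, 1.0]]
top post_short_centre [([0.566, -0.311, 0.068], 0.67), ([0.441, -0.052, 0.01], 0.17)]
top stander_tall_centre [([0.343, 0.026, 0.07], 0.66), ([0.448, 0.018, 0.084], 0.59), ([0.373, -0.287, 0.014], 0.32)]
top rack [([0.6, -0.225, 0.038], 0.6)]
top floor_slab [([0.439, -0.055, 0.014], 0.7)]
top shelf_centre [([0.374, -0.287, 0.017], 0.61)]
top glaze_jar_rust [([0.587, 0.021, 0.065], 0.69)]
top glaze_jar_moss [([0.649, 0.034, 0.069], 0.86), ([0.445, -0.052, 0.011], 0.54)]
top mark [([0.442, -0.049, 0.012], 0.93), ([0.45, 0.017, 0.084], 0.45)]
```

View pics/scene0.png

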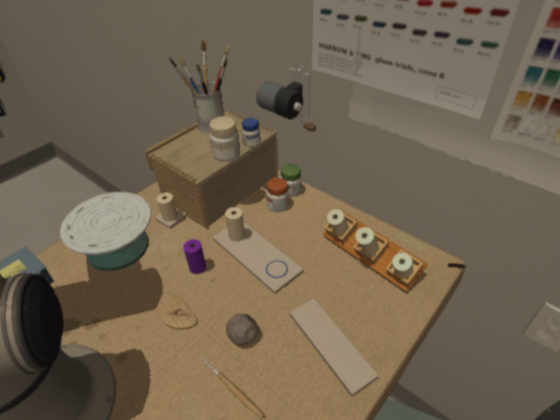

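View pics/top0.png

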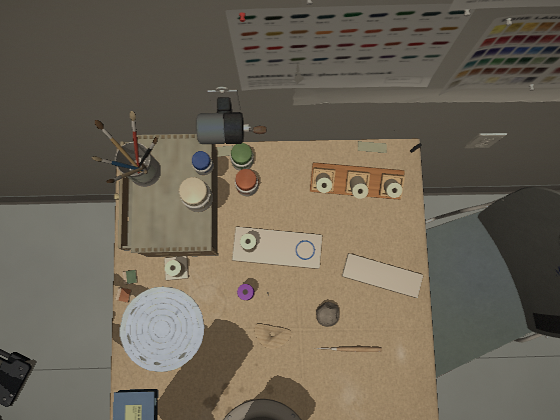

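The scene view shows the seat post at about (236,225), the ring at (277,269), the rack posts at (337,222), (367,243) and (403,266), and the shelf at (332,345). The purple decoy is at (195,257). I'll enlarge both views to measure heights.

```bash
python3 - <<'E'
import cv2, numpy as np
s=cv2.imread("pics/scene0.png");t=cv2.imread("pics/top0.png")
f=lambda im,x,y,w,h,k:cv2.resize(im[y:y+h,x:x+w],None,fx=k,fy=k,interpolation=cv2.INTER_CUBIC)
a=np.hstack([f(s,315,200,120,90,3.32),f(t,305,155,120,90,3.32)])
b=np.hstack([f(s,205,200,120,90,3.32),f(t,225,215,120,90,3.32)])
cv2.imwrite("pics/crops.png",np.vstack([a,b])[:600,:800]);print(a.shape)
E
```

```text
(299, 796, 3)
```

View pics/crops.png

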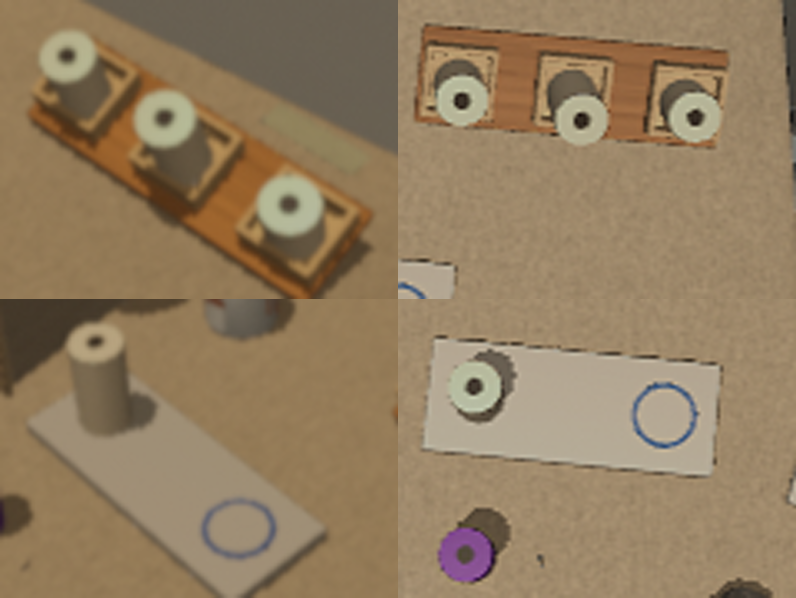

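```bash
cat > h.py <<'E'
from cell import *
import numpy as np
def ray(c,u,v):
    k=get_calibration(c);K=np.array(k['camera_matrix']);T=np.array(k['world_from_camera'])
    d=np.linalg.inv(K)@[u,v,1];d=T[:3,:3]@[d[0],-d[1],-d[2]];return T[:3,3],d/np.linalg.norm(d)
def atz(c,u,v,z):
    o,d=ray(c,u,v);return o+d*(z-o[2])/d[2]
def tri(ps):
    A=np.zeros((3,3));b=np.zeros(3);R=[ray(*p) for p in ps]
    for o,d in R:
        P=np.eye(3)-np.outer(d,d);A+=P;b+=P@o
    x=np.linalg.solve(A,b);return x,[np.linalg.norm((np.eye(3)-np.outer(d,d))@(x-o))*1e3 for o,d in R]
E
python3 - <<'E'
from h import *
print(get_calibration("top").keys())
np.set_printoptions(precision=4,suppress=True)
for n,s,t in [("L",(335.5,216.9),(324.3,185.4)),("M",(364.7,235.6),(360.4,191.2)),("R",(402.4,261.5),(394.5,190.3)),("seat",(234.2,213),(247.9,241.5)),("ring",(277,269),(305.5,250))]:
    x,r=tri([("scene",*s),("top",*t)]);print(n,x,r)
c=lambda x,y,ox,oy:(ox+x/3.317,oy+y/3.317)
def corners(ps,z,n):
    P=np.array([atz("top",*p,z) for p in ps]);print(n,P[:,:2].tolist(),P.mean(0),np.linalg.norm(np.diff(P,axis=0),axis=1))
corners([c(x,y,225,215) for x,y in[(35,40),(322,66),(315,176),(25,150)]],.012,"slab")
corners([c(x,y,305,155) for x,y in[(26,24),(330,50),(318,148),(17,122)]],.02,"rack")
corners([(351,254),(423,271),(416,297),(343,279)],.014,"shelf")
print(atz("top",305.5,250,.012),atz("scene",277,269,.012))
E
```

```text
dict_keys(['camera_matrix', 'world_from_camera'])
L [ 0.5738 -0.1537  0.084 ] [np.float64(1.1632544651353123), np.float64(1.1632544651352987)]
M [ 0.5566 -0.2319  0.0943] [np.float64(1.3715399058650422), np.float64(1.371539905865109)]
R [ 0.5614 -0.3126  0.0737] [np.float64(1.300986099150096), np.float64(1.300986099150112)]
seat [0.4523 0.0181 0.0834] [np.float64(0.4394163358882161), np.float64(0.43941633588818235)]
ring [ 0.4364 -0.1111  0.0157] [np.float64(1.4536282759526358), np.float64(1.4536282759526804)]
slab [[0.4954712660451081, 0.0496273609614436], [0.47238941664163525, -0.15218782148722276], [0.3952400138324483, -0.14445003612936097], [0.4181288790791217, 0.057398446028691666]] [ 0.4453 -0.0474  0.012 ] [0.2031 0.0775 0.2031]
rack [[0.6456646867374163, -0.1358890204587464], [0.6219437473914755, -0.35311568587507286], [0.5507325565227836, -0.340127821147334], [0.5741891420863239, -0.12706109931342618]] [ 0.5981 -0.239   0.02  ] [0.2185 0.0724 0.2144]
shelf [[0.4259417240711138, -0.21758640594967688], [0.382664229966394, -0.38271831924247074], [0.3236577468963289, -0.362550268862371], [0.36873441284835345, -0.19648405788380174]] [ 0.3752 -0.2898  0.014 ] [0.1707 0.0624 0.1721]
[ 0.4379 -0.1123  0.012 ] [ 0.4374 -0.1083  0.012 ]
```

Triangulated tops: the seat post is at z 0.083, so it is the tall one. The rack tops are at 0.084 (left, medium), 0.094 (middle, tall) and 0.074 (right, short), so I take the middle one. The tool can't tilt, so I'll grip across the rack's y axis and bring the post upright on the slab.

Emit:
step_arm([
  {"translation":[0,0,-8],"roll":-0.119},
  {"translation":[0,0,-8],"roll":-0.119},
  {"translation":[0,0,-8],"roll":-0.119},
  {"translation":[-15.4,-35.4,0],"roll":0},
  {"translation":[-15.4,-35.4,0],"roll":0},
  {"translation":[-15.4,-35.4,0],"roll":0},
  {"translation":[-15.4,-35.4,0],"roll":0},
  {"translation":[-15.4,-35.4,0],"roll":0},
  {"translation":[-15.4,-35.4,0],"roll":0},
  {"translation":[-15.4,-35.4,0],"roll":0},
  {"translation":[-15.4,-35.4,0],"roll":0},
  {"translation":[-15.4,-35.4,0],"roll":0},
  {"translation":[-15.4,-35.4,0],"roll":0},
], fingers=0.62, grip_force=10)

```text
time: 1.98
tool_pos: [0.3505, 0.0987, 0.251]
tool_rot: [3.141, 0.001, 3.033]
contact_force: [1.5, 0.4, -0.3]
opening: 0.057
grip_force: 0.0
```

Emit:
step_arm([
  {"translation":[-25.3,-30.7,0],"roll":0},
  {"translation":[-25.3,-30.7,0],"roll":0},
  {"translation":[-25.3,-30.7,0],"roll":0},
  {"translation":[-25.3,-30.7,0],"roll":0},
  {"translation":[-25.3,-30.7,0],"roll":0},
  {"translation":[-25.3,-30.7,0],"roll":0},
  {"translation":[-25.3,-30.7,0],"roll":0},
  {"translation":[-25.3,-30.7,0],"roll":0},
  {"translation":[-25.3,-30.7,0],"roll":0},
  {"translation":[-25.3,-30.7,0],"roll":0},
  {"translation":[0,0,0],"roll":0},
  {"translation":[0,0,0],"roll":0},
  {"translation":[0,0,0],"roll":0},
])

```text
time: 3.07
tool_pos: [0.5682, -0.2319, 0.2502]
tool_rot: [3.141, -0.001, 3.032]
contact_force: [-0.4, 0.5, 0.3]
opening: 0.0567
grip_force: 0.0
```

Emit:
step_arm([
  {"translation":[0,-1,35],"roll":0},
  {"translation":[0,0,35],"roll":0},
  {"translation":[0,0,35],"roll":0},
  {"translation":[0,0,20],"roll":0},
  {"translation":[0,0,0],"roll":0},
  {"translation":[0,0,0],"roll":0},
])

```text
time: 3.57
tool_pos: [0.5681, -0.232, 0.1261]
tool_rot: [3.141, -0.001, 3.034]
contact_force: [-0.7, -0.0, 1.3]
opening: 0.0569
grip_force: 0.0
```

```bash
cat > pic.py <<'E'
import sys,cv2,numpy as np
from cell import *
n,*r=sys.argv[1:]
out=[]
for s in r:
    c,x,y,w,h=s.split(',');x,y,w,h=map(int,(x,y,w,h));im=read_camera(c)[y:y+h,x:x+w,::-1]
    k=400/w;out.append(cv2.resize(im,(400,int(h*k)),interpolation=cv2.INTER_CUBIC))
cv2.imwrite(f"pics/{n}.png",np.hstack(out)); o=observe();print(np.round(o['tool_pos'],4),np.round(o['tool_rot'],3),o['opening'])
E
python3 pic.py p1 scene,300,170,140,120 top,290,140,140,120
```

```text
[ 0.5695 -0.2331  0.1283] [-3.14   0.004  3.034] 0.0570550299402713
```

View pics/p1.png

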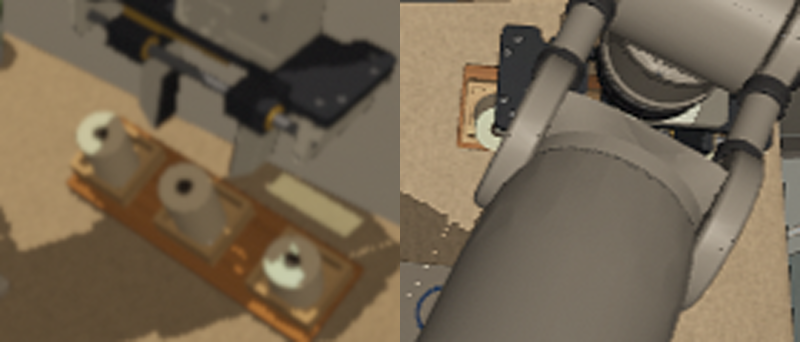

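The fingers straddle the middle post: left fingertip at crop (158,120), right at (245,165), and the post top at (185,185) below and between them. I'll descend.

Emit:
step_arm([
  {"translation":[0,0,20],"roll":0},
  {"translation":[0,0,20],"roll":0},
  {"translation":[0,0,15],"roll":0},
  {"translation":[0,0,10],"roll":0},
  {"translation":[0,0,8],"roll":0},
  {"translation":[0,0,0],"roll":0},
  {"translation":[0,0,0],"roll":0},
])

```text
time: 4.25
tool_pos: [0.569, -0.2334, 0.0536]
tool_rot: [-3.141, 0.001, 3.033]
contact_force: [-0.6, -0.1, -0.0]
opening: 0.0569
grip_force: 0.0
```

Emit:
step_arm([
  {"translation":[0,0,0],"roll":0},
  {"translation":[0,0,0],"roll":0},
  {"translation":[0,0,0],"roll":0},
  {"translation":[0,0,0],"roll":0},
  {"translation":[0,0,0],"roll":0},
  {"translation":[0,0,0],"roll":0},
], fingers=0.2, grip_force=15)

```text
time: 4.75
tool_pos: [0.5688, -0.2333, 0.0532]
tool_rot: [-3.141, 0.001, 3.033]
contact_force: [-0.5, 0.2, 3.3]
opening: 0.0344
grip_force: 15.0
```

Emit:
step_arm([
  {"translation":[2.1,0,-4.5],"roll":0},
  {"translation":[4.2,0,-9],"roll":0},
  {"translation":[4.2,0,-9],"roll":0},
  {"translation":[4.2,0,-9],"roll":0},
  {"translation":[4.2,0,-9],"roll":0},
  {"translation":[5,0,-20],"roll":0},
  {"translation":[5,0,-30],"roll":0},
  {"translation":[0,0,0],"roll":0},
  {"translation":[0,0,0],"roll":0},
])

```text
time: 5.5
tool_pos: [0.5402, -0.2306, 0.1457]
tool_rot: [-3.14, 0.004, 3.033]
contact_force: [-0.4, -1.1, -1.9]
opening: 0.0347
grip_force: 15.0
```

```bash
python3 pic.py p2 scene,280,130,140,120 scene,300,170,140,120
```

```text
[ 0.5392 -0.2298  0.143 ] [ 3.141e+00 -1.000e-03  3.033e+00] 0.034446588361390515
```

View pics/p2.png

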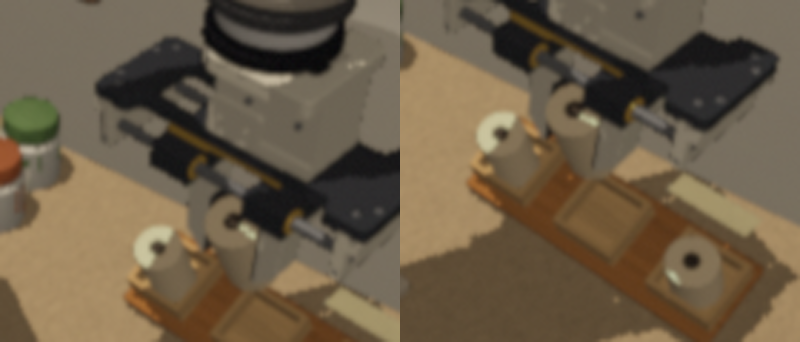

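The post is out and held at its tilt of about 25°, and the middle cell is empty. I'll move to the ring.

Emit:
step_arm([
  {"translation":[13.4,10.4,0],"roll":0},
  {"translation":[27,21.4,0],"roll":0},
  {"translation":[27,21.4,0],"roll":0},
  {"translation":[27,21.4,0],"roll":0},
  {"translation":[27,21.4,0],"roll":0},
  {"translation":[13.4,10.8,0],"roll":0},
  {"translation":[0,0,20],"roll":0},
  {"translation":[0,0,20],"roll":0},
  {"translation":[0,0,20],"roll":0},
  {"translation":[0,0,15],"roll":0},
  {"translation":[0,0,8],"roll":0},
  {"translation":[0,0,0],"roll":0},
  {"translation":[0,0,0],"roll":0},
])

```text
time: 6.68
tool_pos: [0.4171, -0.1091, 0.0599]
tool_rot: [3.141, -0.001, 3.033]
contact_force: [-0.5, -0.3, -0.6]
opening: 0.0344
grip_force: 15.0
```

```bash
python3 pic.py p3 scene,210,190,120,105 top,240,190,120,105
```

```text
[ 0.4178 -0.1094  0.0608] [-3.141e+00  1.000e-03  3.033e+00] 0.0346116858847601
```

View pics/p3.png

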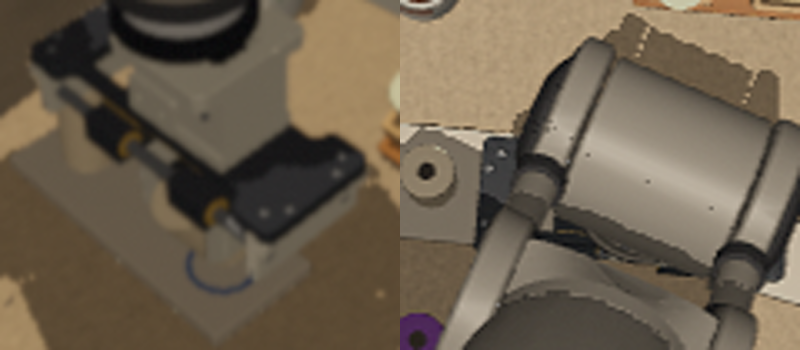

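The post hangs between the fingers just inside the near edge of the ring, and the seat post is clear of the gripper body. Next I lower to touch with a lighter grip.

Emit:
step_arm([
  {"translation":[0,0,8],"roll":0},
  {"translation":[0,0,5],"roll":0},
  {"translation":[0,0,3],"roll":0},
  {"translation":[0,0,1],"roll":0},
  {"translation":[0,0,0],"roll":0},
  {"translation":[0,0,0],"roll":0},
], grip_force=8)

```text
time: 7.28
tool_pos: [0.4174, -0.1092, 0.0432]
tool_rot: [3.141, -0.0, 3.033]
contact_force: [-0.7, -0.6, -1.3]
opening: 0.0349
grip_force: 8.0
```

Emit:
step_arm([
  {"translation":[0,0,2],"roll":0},
  {"translation":[0,0,0],"roll":0},
  {"translation":[0,0,0],"roll":0},
])

```text
time: 7.53
tool_pos: [0.4177, -0.1093, 0.0416]
tool_rot: [-3.141, 0.001, 3.033]
contact_force: [-1.6, 0.7, 3.3]
opening: 0.035
grip_force: 8.0
```

Emit:
step_arm([
  {"translation":[0,0,1],"roll":0},
  {"translation":[-2,0,0.2],"roll":0},
  {"translation":[-2,0,0.2],"roll":0},
  {"translation":[-2,0,0.2],"roll":0},
  {"translation":[-2,0,0.2],"roll":0},
  {"translation":[-2,0,0.3],"roll":0},
  {"translation":[-2,0,0.4],"roll":0},
  {"translation":[0,0,0],"roll":0},
  {"translation":[0,0,0],"roll":0},
], grip_force=5)

```text
time: 8.28
tool_pos: [0.4297, -0.1106, 0.0387]
tool_rot: [-3.142, 0.001, 3.033]
contact_force: [0.5, -0.5, 1.2]
opening: 0.0349
grip_force: 5.0
```

Emit:
step_arm([
  {"translation":[-2,0,0.5],"roll":0},
  {"translation":[-2,0,0.5],"roll":0},
  {"translation":[-2,0,0.6],"roll":0},
  {"translation":[-2,0,0.6],"roll":0},
  {"translation":[0,0,0],"roll":0},
  {"translation":[0,0,0],"roll":0},
])

```text
time: 8.78
tool_pos: [0.4376, -0.1114, 0.0364]
tool_rot: [3.142, 0.001, 3.033]
contact_force: [1.1, -1.3, 0.9]
opening: 0.0346
grip_force: 5.0
```

```bash
python3 pic.py p4 scene,210,190,120,105 scene,240,210,60,52
```

```text
Traceback (most recent call last):
  File "pic.py", line 8, in <module>
    cv2.imwrite(f"pics/{n}.png",np.hstack(out)); o=observe();print(np.round(o['tool_pos'],4),np.round(o['tool_rot'],3),o['opening'])
                                ~~~~~~~~~^^^^^
ValueError: all the input array dimensions except for the concatenation axis must match exactly, but along dimension 0, the array at index 0 has size 350 and the array at index 1 has size 346
```

```bash
python3 pic.py p5 scene,235,205,80,80 top,250,200,100,100
```

```text
[ 0.4373 -0.1114  0.0365] [3.142 0.    3.033] 0.03481536263724212
```

View pics/p5.png

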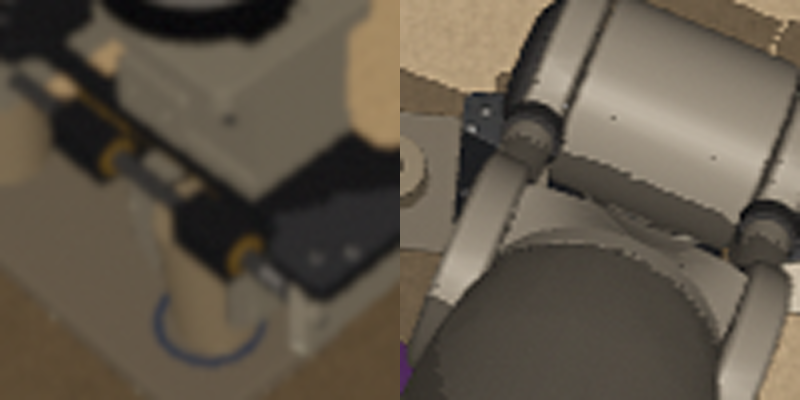

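The post looks upright, with its base inside the ring (crop centre about (210,335)). I'll release it gently and lift clear.

Emit:
step_arm([
  {"translation":[0,0,0.5],"roll":0},
  {"translation":[0,0,0],"roll":0},
], grip_force=3)

```text
time: 9.15
tool_pos: [0.4375, -0.1115, 0.0361]
tool_rot: [-3.142, 0.001, 3.033]
contact_force: [0.8, -0.6, 2.6]
opening: 0.0349
grip_force: 3.0
```

Emit:
step_arm([
  {"translation":[0,0,0],"roll":0},
  {"translation":[0,0,0],"roll":0},
  {"translation":[0,0,0],"roll":0},
  {"translation":[0,0,0],"roll":0},
  {"translation":[0,0,0],"roll":0},
  {"translation":[0,0,-10],"roll":0},
  {"translation":[0,0,-20],"roll":0},
  {"translation":[0,0,-30],"roll":0},
  {"translation":[0,0,-40],"roll":0},
  {"translation":[0,0,-40],"roll":0},
], fingers=0.75)

```text
time: 9.98
tool_pos: [0.4364, -0.111, 0.1771]
tool_rot: [3.141, -0.002, 3.033]
contact_force: [1.3, -0.1, 0.3]
opening: 0.0687
grip_force: 0.0
```

```bash
python3 - <<'E'
from h import *
import cv2
print(np.round(observe()['qpos'],2))
im=cv2.imread("pics/top0.png").astype(int)
ref=np.median(im[262:288,355:410].reshape(-1,3),0);bg=np.median(im[300:320,360:420].reshape(-1,3),0);print(ref,bg)
sub=im[235:315,330:435]
k=4;sub=cv2.resize(sub.astype(np.uint8),None,fx=k,fy=k,interpolation=cv2.INTER_CUBIC).astype(int)
t=((sub-bg)@(ref-bg)/np.sum((ref-bg)**2)>.5).astype(np.uint8)
t=cv2.morphologyEx(t,cv2.MORPH_OPEN,np.ones((9,9),np.uint8))
cs=max(cv2.findContours(t,0,2)[0],key=cv2.contourArea)
for z in(.014,):
    P=np.array([atz("top",330+(p[0][0]+.5)/k-.5,235+(p[0][1]+.5)/k-.5,z)[:2] for p in cs])
    (c,wh,a)=cv2.minAreaRect((P*1000).astype(np.float32));b=cv2.boxPoints((c,wh,a));e=max([b[1]-b[0],b[2]-b[1]],key=np.linalg.norm)
    e=e*np.sign(e[1]);print(c,wh,"yaw",np.arctan2(-e[0],e[1]))
E
```

```text
[-0.42  0.26  1.79  0.    1.09 -1.88]
[143. 163. 177.] [105. 135. 157.]
(375.4778747558594, -288.3382568359375) (178.46995544433594, 54.47332763671875) yaw -0.30538478
```

```bash
python3 - <<'E'
from h import *
import cv2
im=cv2.imread("pics/top0.png").astype(int)
ref=np.array([143,163,177.]);bg=np.array([105,135,157.])
x0,y0=330,235;sub=im[235:315,330:435];k=4
sub=cv2.resize(sub.astype(np.uint8),None,fx=k,fy=k,interpolation=cv2.INTER_CUBIC).astype(int)
t=((sub-bg)@(ref-bg)/np.sum((ref-bg)**2)>.5).astype(np.uint8)
t=cv2.morphologyEx(t,cv2.MORPH_OPEN,np.ones((9,9),np.uint8))
n,l,s,_=cv2.connectedComponentsWithStats(t);m=1+np.argmax(s[1:,4])
ys,xs=np.nonzero(l==m);P=np.array([atz("top",x0+(x+.5)/k-.5,y0+(y+.5)/k-.5,.014)[:2] for x,y in zip(xs[::5],ys[::5])])
c=P.mean(0);w,v=np.linalg.eigh(np.cov((P-c).T));e=v[:,1]*np.sign(v[1,1]);print(c,np.sqrt(12*w),np.arctan2(-e[0],e[1]))
E
```

```text
Traceback (most recent call last):
  File "h.py", line 7, in atz
    o,d=ray(c,u,v);return o+d*(z-o[2])/d[2]
        ~~~^^^^^^^
  File "h.py", line 4, in ray
    k=get_calibration(c);K=np.array(k['camera_matrix']);T=np.array(k['world_from_camera'])
ValueError: time passes only in moves, steps and waits
```

```bash
sed -i 's/^def ray/import functools\nget_calibration=functools.cache(get_calibration)\ndef ray/' h.py; python3 - <<'E'
from h import *
import cv2
im=cv2.imread("pics/top0.png").astype(int)
ref=np.array([143,163,177.]);bg=np.array([105,135,157.])
x0,y0=330,235;sub=im[235:315,330:435];k=4
sub=cv2.resize(sub.astype(np.uint8),None,fx=k,fy=k,interpolation=cv2.INTER_CUBIC).astype(int)
t=((sub-bg)@(ref-bg)/np.sum((ref-bg)**2)>.5).astype(np.uint8)
t=cv2.morphologyEx(t,cv2.MORPH_OPEN,np.ones((9,9),np.uint8))
n,l,s,_=cv2.connectedComponentsWithStats(t);m=1+np.argmax(s[1:,4])
ys,xs=np.nonzero(l==m);P=np.array([atz("top",x0+(x+.5)/k-.5,y0+(y+.5)/k-.5,.014)[:2] for x,y in zip(xs[::5],ys[::5])])
c=P.mean(0);w,v=np.linalg.eigh(np.cov((P-c).T));e=v[:,1]*np.sign(v[1,1]);print(c,np.sqrt(12*w),np.arctan2(-e[0],e[1]))
E
```

```text
[ 0.37536634 -0.28816778] [0.05313072 0.1772034 ] -0.30549333042758137
```

Emit:
step_arm([
  {"translation":[0,0,0],"roll":0.1178},
  {"translation":[0,0,0],"roll":0.1178},
  {"translation":[0,0,0],"roll":0.1178},
  {"translation":[0,0,0],"roll":0.1178},
  {"translation":[0,0,0],"roll":0.1178},
  {"translation":[0,0,0],"roll":0.1178},
  {"translation":[0,0,0],"roll":0.1178},
  {"translation":[0,0,0],"roll":0.1178},
  {"translation":[0,0,0],"roll":0.1178},
  {"translation":[0,0,0],"roll":0.1178},
  {"translation":[0,0,0],"roll":0.1178},
  {"translation":[0,0,0],"roll":0.1178},
  {"translation":[0,0,0],"roll":0.1178},
  {"translation":[0,0,0],"roll":0.1178},
  {"translation":[0,0,0],"roll":0.1178},
  {"translation":[-37.4,-1.2,0],"roll":0},
  {"translation":[-37.4,-1.2,0],"roll":0},
  {"translation":[-37.4,-1.2,0],"roll":0},
  {"translation":[-37.4,-1.2,0],"roll":0},
  {"translation":[-37.4,-1.2,0],"roll":0},
], fingers=1)

```text
time: 11.65
tool_pos: [0.3744, -0.2893, 0.176]
tool_rot: [-3.142, -0.0, 1.266]
contact_force: [1.8, 1.1, 0.7]
opening: 0.0918
grip_force: 0.0
```

Emit:
step_arm([
  {"translation":[0,0,30],"roll":0},
  {"translation":[0,0,35],"roll":0},
  {"translation":[0,0,35],"roll":0},
  {"translation":[0,0,20],"roll":0},
  {"translation":[0,0,0],"roll":0},
  {"translation":[0,0,0],"roll":0},
])

```text
time: 12.15
tool_pos: [0.375, -0.2876, 0.0556]
tool_rot: [-3.14, -0.001, 1.266]
contact_force: [0.3, -1.0, 0.2]
opening: 0.092
grip_force: 0.0
```

```bash
python3 pic.py p6 scene,200,190,200,200 top,225,190,200,200
```

```text
[ 0.3762 -0.2887  0.0573] [3.139e+00 1.000e-03 1.266e+00] 0.09208791917224733
```

View pics/p6.png

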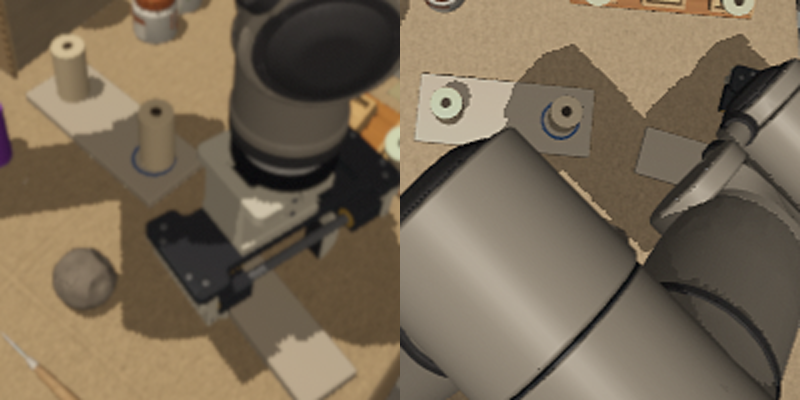

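The post stands upright, with its top at top-view pixel (308,245) and scene pixel (278,245), and the ring around its base. The gripper straddles the shelf. I'll check the numbers.

```bash
python3 - <<'E'
from h import *
print(atz("top",307.7,245.2,.082),atz("scene",278,245,.082),tri([("top",307.7,245.2),("scene",278,245)]))
print(atz("top",247.9,241.5,.082),atz("scene",234.2,213,.082))
E
```

```text
[ 0.44159754 -0.1132183   0.082     ] [ 0.44154791 -0.10994927  0.082     ] (array([ 0.44046559, -0.11233327,  0.08493113]), [np.float64(1.0681431547507998), np.float64(1.0681431547507176)])
[0.45279206 0.01788945 0.082     ] [0.45288574 0.01949652 0.082     ]
```

Emit:
step_arm([
  {"translation":[0,0,25],"roll":0},
  {"translation":[0,0,15],"roll":0},
  {"translation":[0,0,8],"roll":0},
  {"translation":[0,0,4],"roll":0},
  {"translation":[0,0,0],"roll":0},
  {"translation":[0,0,0],"roll":0},
])

```text
time: 12.75
tool_pos: [0.3759, -0.2885, 0.0049]
tool_rot: [3.14, 0.001, 1.266]
contact_force: [0.1, 0.7, -0.1]
opening: 0.0917
grip_force: 0.0
```

Emit:
step_arm([
  {"translation":[0,0,0],"roll":0},
  {"translation":[0,0,0],"roll":0},
  {"translation":[0,0,0],"roll":0},
  {"translation":[0,0,0],"roll":0},
  {"translation":[0,0,0],"roll":0},
  {"translation":[0,0,0],"roll":0},
  {"translation":[0,0,0],"roll":0},
  {"translation":[0,0,0],"roll":0},
], fingers=0.4, grip_force=35)

```text
time: 13.42
tool_pos: [0.3752, -0.2879, 0.004]
tool_rot: [-3.141, -0.0, 1.266]
contact_force: [-0.8, 0.5, 1.9]
opening: 0.0554
grip_force: 35.0
```

Emit:
step_arm([
  {"translation":[0,0,-6],"roll":0},
  {"translation":[0,0,-15],"roll":0},
  {"translation":[0,0,-25],"roll":0},
  {"translation":[0,0,-25],"roll":0},
  {"translation":[0,0,-25],"roll":0},
  {"translation":[0,0,-20],"roll":0},
  {"translation":[0,0,-10],"roll":0},
  {"translation":[0,0,0],"roll":-0.064},
  {"translation":[0,0,0],"roll":-0.064},
  {"translation":[0,0,0],"roll":-0.064},
  {"translation":[0,0,0],"roll":0},
])

```text
time: 14.33
tool_pos: [0.3752, -0.2877, 0.1301]
tool_rot: [-3.141, -0.0, 1.46]
contact_force: [-0.4, 0.3, -2.6]
opening: 0.0558
grip_force: 35.0
```

Emit:
step_arm([
  {"translation":[12.4,2.1,0],"roll":0},
  {"translation":[25,4.3,0],"roll":0},
  {"translation":[30,5.2,0],"roll":0},
  {"translation":[30,5.2,0],"roll":0},
  {"translation":[30,5.2,0],"roll":0},
  {"translation":[30,5.2,0],"roll":0},
  {"translation":[30,5.2,0],"roll":0},
  {"translation":[25,4.3,0],"roll":0},
  {"translation":[20,3.5,0],"roll":0},
  {"translation":[15,2.7,0],"roll":0},
  {"translation":[0,0,0],"roll":0},
  {"translation":[0,0,0],"roll":0},
  {"translation":[0,0,0],"roll":0},
])

```text
time: 15.42
tool_pos: [0.4456, -0.0471, 0.13]
tool_rot: [-3.141, 0.0, 1.457]
contact_force: [0.0, -0.2, -2.2]
opening: 0.0556
grip_force: 35.0
```

```bash
python3 pic.py p7 scene,190,150,160,160 top,210,190,160,160
```

```text
[ 0.4456 -0.0476  0.13  ] [-3.141  0.     1.456] 0.05560279122444563
```

View pics/p7.png

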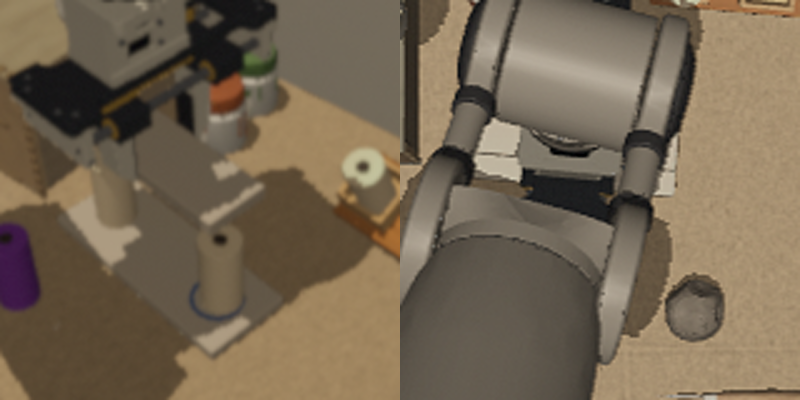

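The shelf hangs over both posts, in line with the slab and clear of the jars. I'll lower it, slowly at the end.

Emit:
step_arm([
  {"translation":[0,0,8],"roll":0},
  {"translation":[0,0,12],"roll":0},
  {"translation":[0,0,10],"roll":0},
  {"translation":[0,0,5],"roll":0},
  {"translation":[0,0,2],"roll":0},
  {"translation":[0,0,1],"roll":0},
  {"translation":[0,0,1],"roll":0},
  {"translation":[0,0,1],"roll":0},
  {"translation":[0,0,0.5],"roll":0},
  {"translation":[0,0,0.5],"roll":0},
  {"translation":[0,0,0],"roll":0},
  {"translation":[0,0,0],"roll":0},
])

```text
time: 16.52
tool_pos: [0.446, -0.047, 0.0891]
tool_rot: [3.141, -0.0, 1.458]
contact_force: [0.4, -0.0, -1.2]
opening: 0.0556
grip_force: 35.0
```

Emit:
step_arm([
  {"translation":[0,0,0.5],"roll":0},
  {"translation":[0,0,0.5],"roll":0},
  {"translation":[0,0,0],"roll":0},
  {"translation":[0,0,0],"roll":0},
])

```text
time: 16.85
tool_pos: [0.4459, -0.047, 0.088]
tool_rot: [-3.142, -0.0, 1.458]
contact_force: [-0.3, -0.1, -3.1]
opening: 0.0556
grip_force: 35.0
```

Emit:
step_arm([
  {"translation":[0,0,0.5],"roll":0},
  {"translation":[0,0,0.5],"roll":0},
  {"translation":[0,0,0],"roll":0},
  {"translation":[0,0,0],"roll":0},
])

```text
time: 17.18
tool_pos: [0.4459, -0.047, 0.087]
tool_rot: [-3.142, -0.0, 1.458]
contact_force: [0.6, 1.3, -3.0]
opening: 0.056
grip_force: 35.0
```

Emit:
step_arm([
  {"translation":[0,0,0.5],"roll":0},
  {"translation":[0,0,0.5],"roll":0},
  {"translation":[0,0,0],"roll":0},
  {"translation":[0,0,0],"roll":0},
])

```text
time: 17.52
tool_pos: [0.4459, -0.047, 0.0861]
tool_rot: [3.141, -0.0, 1.458]
contact_force: [-0.9, 0.4, -1.6]
opening: 0.0556
grip_force: 35.0
```

Emit:
step_arm([
  {"translation":[0,0,0.4],"roll":0},
  {"translation":[0,0,0.4],"roll":0},
  {"translation":[0,0,0],"roll":0},
  {"translation":[0,0,0],"roll":0},
])

```text
time: 17.85
tool_pos: [0.446, -0.047, 0.086]
tool_rot: [3.141, 0.0, 1.458]
contact_force: [-1.9, 0.7, 8.6]
opening: 0.0551
grip_force: 35.0
```

Emit:
step_arm([
  {"translation":[0,0,0.4],"roll":0},
  {"translation":[0,0,0],"roll":0},
  {"translation":[0,0,0],"roll":0},
])

```text
time: 18.1
tool_pos: [0.446, -0.047, 0.086]
tool_rot: [3.141, 0.0, 1.458]
contact_force: [-4.4, 1.0, 12.6]
opening: 0.0557
grip_force: 35.0
```

The shelf is in contact on both posts. I'll ease the grip, open and back off.

Emit:
step_arm([
  {"translation":[0,0,-0.4],"roll":0},
  {"translation":[0,0,0],"roll":0},
  {"translation":[0,0,0],"roll":0},
], grip_force=4)

```text
time: 18.35
tool_pos: [0.446, -0.047, 0.0857]
tool_rot: [3.141, 0.0, 1.458]
contact_force: [-0.9, 0.6, 5.1]
opening: 0.0558
grip_force: 4.0
```

Emit:
step_arm([
  {"translation":[0,0,0],"roll":0},
  {"translation":[0,0,0],"roll":0},
  {"translation":[0,0,0],"roll":0},
  {"translation":[0,0,0],"roll":0},
  {"translation":[0,0,0],"roll":0},
  {"translation":[0,0,0],"roll":0},
  {"translation":[0,0,-5],"roll":0},
  {"translation":[0,0,-15],"roll":0},
  {"translation":[0,0,-30],"roll":0},
  {"translation":[0,0,-30],"roll":0},
  {"translation":[0,0,-30],"roll":0},
  {"translation":[-35,0,0],"roll":0},
  {"translation":[-35,0,0],"roll":0},
  {"translation":[-35,0,0],"roll":0},
  {"translation":[-35,0,0],"roll":0},
  {"translation":[-35,0,0],"roll":0},
  {"translation":[-35,0,0],"roll":0},
  {"translation":[-35,0,0],"roll":0},
  {"translation":[0,0,0],"roll":0},
], fingers=1)

```text
time: 19.93
tool_pos: [0.4175, -0.296, 0.1955]
tool_rot: [3.14, 0.003, 1.453]
contact_force: [-0.8, 0.1, 0.2]
opening: 0.0918
grip_force: 0.0
```

```bash
python3 pic.py p8 scene,190,170,140,140 top,215,190,140,140
```

```text
[ 0.4178 -0.2913  0.1951] [-3.141e+00 -1.000e-03  1.455e+00] 0.09190058167943685
```

View pics/p8.png

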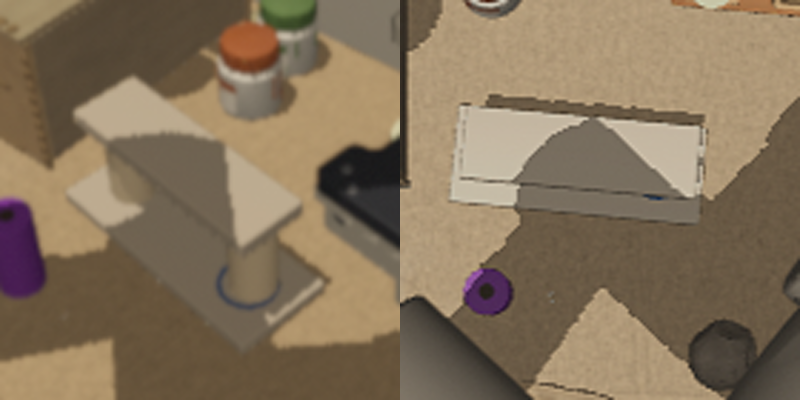

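The shelf lies level on both upright posts, parallel to the slab, with corners in the top crop at (460,105), (704,127), (700,198) and (457,178). I'll check the centre and hand in.

```bash
python3 - <<'E'
from h import *
P=np.array([atz("top",215+x/2.857,190+y/2.857,.096) for x,y in[(60,105),(304,127),(300,198),(57,178)]])
c=P.mean(0);print(c,P[0]-P[1]);d=np.hypot(c[0]-.4453,c[1]+.0472);print(d)
if d<.011: print(hand_in())
E
```

```text
[ 0.44606262 -0.04817805  0.096     ] [0.0211453  0.18558696 0.        ]
0.0012402259359510425
the job is handed in; nothing more can be done
None
```

I stood the tall post upright on the blue ring, laid the shelf level across both posts with its centre measured about 1 mm from the slab's middle, and handed the job in; no verdict was returned.

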